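# Zero the stud-setting jig and hold the anvil in its corner

### The arm

A 6-joint arm with a two-finger parallel gripper is mounted at the origin on the work surface. World frame = base frame: x ahead of the robot, y to its left, z up, the work surface at z = 0. Lengths are in mm, angles in rad, forces in N, time in s.
With the tool pointing down it reaches from about 400 to 825 mm from the base axis. Payload 7 kg.
Tool frame: the origin (TCP) lies between the finger pads; the fingertips stand 14 mm ahead of it and the grasp point (between the pads) lies 5 mm behind it (bot.nose_length is the distance from the TCP to the fingertips, in mm); z points along the fingers, y is the direction in which the jaws open and shut (so a half turn about z gives the same grasp; the last joint's range is limited). The gripper opens to 88 mm and grips with 3 to 60 N. Pads are 19 mm wide; open, the fingers measure 130 mm over their backs; the gripper's body (78 mm by 193 mm) begins 47 mm behind the grasp point.
Start: joints at [-0.934, 0.359, 0.012, 0, -1.224, -0.288], TCP at [230.668, -634.34, 240.561] pointing down, gripper open.
Joint ranges: [-3.07, 3.07], [-1.43, 2.12], [-1.02, 1.25], [-3.03, 1.67], [-3.05, -0], [-3.03, 3.03]. Speed limits (rad/s): [2.39, 2.39, 3.01, 3.14, 3.14, 3.14].

### API

Orientations are given as a unit quaternion [w, x, y, z].
In Python, from station import bot, imaging, sign_off gives the robot as it stands. The module is installed in compiled form; this text tells all that it offers.
- The arm moves only by the tool jog_arm, never from a script. Its argument "moves" is text: rows parted by semicolons, each of 6 numbers parted by spaces: the shift along the tool's x, y, z in m, then the turn, a rotation vector about the tool's x, y, z in degrees. In form: x y z rx ry rz; .... A call has 1 to 12 rows; each row is the pose to reach, as a shift and turn from the pose commanded when the call began, along the tool's axes at that moment; what a row does not reach only later rows make up. A row lasts 1/8 s, in which the tool goes at most 62.5 mm and 10.7 degrees, less where a joint would pass 70% of its speed; a pose out of reach is approached as far as the arm can. A call with a gripper value outside its range is refused whole. "jaw" is the opening, from 0 (shut) to 1 (fully open), set as the call begins (left out, the last holds). The fingers move at their own pace and stop on an object; "grip_force" is the grip in N (left out, the last holds). Time passes only in rows, so rows that repeat a pose let the fingers close. It gives the time, the measured TCP pose, the force and the opening at its end, in the units of the state.
- bot.observe(): the state, without advancing time (a new reading comes with each control period).
- imaging.read_camera(name): name is "scene" or "top" or "wrist"; returns (picture, depth): 480x640x3 uint8, red, green, blue; 480x640 float32, mm along the optical axis (not along the pixel's ray), 0 where there is no reading.
- imaging.camera_params(name): a dict with "vfov" (degrees; the focal length in pixels is half the picture's height over the tangent of half this angle, whatever the lens; pixels are square), "cx", "cy" (the principal point, pixels), "R" (3x3) and "t" (3): a world point X has camera coordinates R X + t; the wrist camera has in their place "T_tool_cam" (4x4, takes a point from camera to tool coordinates, whose origin is the TCP and whose axes are the flange's). Camera axes: x right, y down, z forward; pixel columns grow to the right and rows downward; lengths in mm; the calibration is good to about 2 mm. A picture is of the moment at which its call begins: read the wrist's pose just before it. camera_params takes no time and is no camera call.
- sign_off(): hands the job in, once; it reports no verdict.
The state is a dict: "time_s": time; "joints": joint angles; "qvel": joint speeds; "joint_efforts": joint torques, N m; "tcp_pos": TCP position; "ee_rot": TCP orientation; "force": force on the tool from outside, world axes, zero at the start; "ft_torque": the same for the moment, N m; "width": finger opening in mm.
Only numpy, scipy, OpenCV 4.12 (cv2) and the standard library are available. Lean on these libraries where they do the work, as an engineer would, in place of code of your own. Each camera call takes 0.05 s, during which the arm holds its last target. There are 200 camera calls.

### The job

Get the stud-setting jig ready: first turn its setback dial until the pointer reads zero, then set the steel anvil down on the jig plate and press it firmly into the corner, its long side flat against the long fence and its short side flat against the cross fence. Finish while still holding it there with the gripper, pressed against both fences at once and standing flat on the plate, with the dial still at zero. Leave the jar, the spool and the hammer where they are.

Things in the scene. Friction and masses are not known exactly. Their poses are not given: they have to be found in the camera images.
- corner (a point): Inner corner of the two fences at the plate's top face, with the dial at zero. Level frame, z up. Long fence: inner face at x = 0, bar lies at x 0 to 16 mm, y -30 to 140 mm. Cross fence: inner face at y = 0 (dial at zero), bar 16 mm thick towards -y, x -85 to -2 mm. The anvil goes at x < 0, y > 0; pressed home, its centre is at x -22, y +32, z +30 mm.
- jig: The jig's aluminium plate, 180 x 290 x 10 mm (x, y, z), fixed to the bench, placed and turned differently every time. Origin: centre of its underside, at bench level; axes parallel to the corner's. The corner is at x +55, y -25, z +10 mm, the dial's axis at x 0, y -100 mm. Round the dial is a raised scale ring, 76 mm diameter, its top 20 mm above the bench.
- long_fence: The fixed steel fence, a bar 16 x 170 x 16 mm (x, y, z; axes parallel to the corner's), its top 26 mm above the bench. Origin: centre of its underside.
- cross_fence: The steel cross fence, a bar 83 x 16 x 16 mm (x, y, z; axes parallel to the corner's), top 26 mm above the bench. Origin: centre of its underside. Geared to the dial: it stands back (to -y) 4 mm per radian on the dial. Pressing on it with less than about 40 N does not move it.
- dial (a joint): Setback dial, rad: 0 = pointer at the zero mark, positive = counter-clockwise seen from above. Starts at +0.5 to +1.3, so it is turned clockwise to zero; no stop or click at zero (range -0.7 to 1.6). Stiff (0.18 N m friction); stays where it is left.
- dial_grip (a point): On the dial's vertical axis, 48 mm above the bench, in its black bar grip: 44 mm long (x) x 14 mm thick (y), from 28 to 60 mm above the bench, on a disc of 48 mm diameter. Turns with the dial. A pale pointer line marks the +x half of its top. At zero it points along the corner's +x, at the broad dark mark that runs out over the plate; thin ticks every 0.25 rad.
- anvil_mid (a point): Centre of the loose steel anvil, half-way up, 30 mm above its underside. Foot 44 x 64 x 18 mm (x, y, z); on its middle a square post 24 x 24 x 42 mm to grip, a dark dimple on top; 60 mm high in all. Mass 0.35 to 0.7 kg. Starts upright on the bench left of the jig, turned anyhow. Either short end may go against the cross fence.
- anvil: The same anvil, origin at the centre of its underside.
- jar: Bystander: clear jar with a steel cap, 60 mm in diameter, 75 mm high, loose. Origin: centre of its underside.
- spool: Bystander: black thread spool standing on end, 48 mm in diameter, 50 mm high, loose. Origin: centre of its underside.
- mallet: Bystander: small hammer about 240 mm long, lying on the bench right of the jig, loose. Origin: near its middle, handle towards its -x.
There are look-alikes about, which are no part of the job. What is shaped like the anvil but turquoise is not meant.

How it is judged (in metres and radians):
On the way, in this order (a step that is already met when the one before it is completed fails the run):
1. the dial reads zero (within 0.12 rad) while the anvil is not yet in the corner (value of joint dial between -0.12 and 0.12 rad and horizontal distance between anvil_mid and corner above 0.06 m), for 0.3 s.
2. the anvil stands flat on the plate, in the corner, pressed against both fences (x of anvil_mid in the frame of corner between -0.0245 and -0.0195 m and y of anvil_mid in the frame of corner between 0.0295 and 0.0345 m and z of anvil_mid in the frame of corner between 0.027 and 0.0325 m and angle between anvil_mid's own z axis and vertical below 0.05 rad and angle between the y axis of anvil_mid and the y axis of corner, either way round below 0.04 rad and contact force between anvil and long_fence above 1 N and contact force between anvil and cross_fence above 1 N and value of joint dial between -0.12 and 0.12 rad), for 0.2 s.
At the end, for the whole second after the job is handed in: Dial at zero within 0.12 rad; anvil flat on the plate (height within 3 mm, tilt below 0.05 rad), centre within 2.5 mm of home in x and y, square within 0.04 rad, pressing on each fence with over 1 N, fingers still on it. The program ends holding it so (all of step 2 and contact force between the fingers and anvil above 1 N); the arm keeps its last pose, push and grip.
It fails at once if the jar is disturbed (moved more than 30 mm) (distance of jar from where it was at the start of the episode above 0.03 m).
It fails at once if the spool is disturbed (moved more than 30 mm) (distance of spool from where it was at the start of the episode above 0.03 m).
It fails at once if the hammer is disturbed (moved more than 30 mm) (distance of mallet from where it was at the start of the episode above 0.03 m).
It also fails if it takes over 61 s, if anything falls off the work surface, if the arm or the gripper's body presses on something with over 40 N, if the wrist force passes 120 N, or if a joint passes its speed limit or range.

## Working session

There is one attempt and no reset: what is moved stays moved. The work goes in short steps, Python scripts to look and compute and a tool call to move; the robot and the scene stay as the last step left them, time stands still between calls to the robot, and variables do not carry over. Pictures are saved under pics/ and viewed, about 8 in all and at most 12, crops included, and the job is handed in when it is done.

Besides the shell and the picture viewer there is one more tool, called after "Call:" as name(argument=value, ...) on one line, values as JSON. jog_arm: Moves the arm, as the interface text tells. Its arguments: {"type":"object","properties":{"moves":{"type":"string"},"jaw":{"type":"number"},"grip_force":{"type":"number"}},"required":["moves"]}

```bash
mkdir -p pics; cat > h.py <<'E'
from station import bot, imaging, sign_off
import numpy as np, cv2
from scipy.spatial.transform import Rotation as Ro
def tool(s=None):
    s=s or bot.observe(); w,x,y,z=s["ee_rot"]
    return Ro.from_quat([x,y,z,w]).as_matrix(), np.array(s["tcp_pos"])
def grab(name):
    s=bot.observe(); p=imaging.camera_params(name); im,d=imaging.read_camera(name)
    f=240/np.tan(np.radians(p["vfov"])/2)
    if "R" in p: R=np.array(p["R"]); t=np.array(p["t"]); Rc=R.T; o=-R.T@t
    else:
        T=np.array(p["T_tool_cam"]); Rt,tt=tool(s); Rc=Rt@T[:3,:3]; o=Rt@T[:3,3]+tt
    return im,d,dict(f=f,cx=p["cx"],cy=p["cy"],Rc=Rc,o=o)
def onz(c,u,v,z):
    r=c["Rc"]@np.array([(u-c["cx"])/c["f"],(v-c["cy"])/c["f"],1]); return c["o"]+r*(z-c["o"][2])/r[2]
def proj(c,X):
    q=c["Rc"].T@(np.asarray(X,float)-c["o"]); return c["f"]*q[:2]/q[2]+[c["cx"],c["cy"]]
def cloud(c,d):
    v,u=np.mgrid[:480,:640]; q=np.stack([(u-c["cx"])/c["f"]*d,(v-c["cy"])/c["f"]*d,d],-1)
    return q@c["Rc"].T+c["o"]
def save(n,im): cv2.imwrite("pics/"+n,im[...,::-1])
E
python3 - <<'E'
from h import *
print(bot.observe())
for n in("top","scene"):
    im,d,c=grab(n); save(n+"1.png",im); np.savez(n+"1.npz",im=im,d=d,**c); print(n,c,d.min(),d.max())
print(imaging.camera_params("wrist"))
E
```

```text
{'time_s': 0.0, 'joints': array([-9.33902713e-01,  3.59398298e-01,  1.10537152e-02, -3.63411345e-04,
       -1.22411680e+00, -2.88054825e-01]), 'qvel': array([-0.00140147,  0.0006368 ,  0.0001451 , -0.00122636,  0.0006504 ,
        0.0012887 ]), 'joint_efforts': array([ 1.42976420e-03, -5.82725823e+01,  2.93052900e+01,  6.99705496e+00,
        6.90956818e-03, -1.80312009e-04]), 'tcp_pos': array([ 230.5051335 , -633.91436735,  239.61067193]), 'ee_rot': array([-2.18547099e-04, -1.73475365e-01,  9.84837842e-01,  8.21296737e-04]), 'force': array([ 1.52202744,  0.65442124, -0.33440194]), 'ft_torque': array([ 0.0091283 , -0.01414349, -0.02450408]), 'width': 87.5900996980985}
top {'f': np.float64(555.3127631985307), 'cx': 320.8463927913575, 'cy': 243.4920198064502, 'Rc': array([[ 0.00751494, -0.99507591,  0.0988305 ],
       [-0.99986586, -0.00603898,  0.01522494],
       [-0.01455314, -0.09893166, -0.99498781]]), 'o': array([ 429.15234942,  -46.55753018, 1248.77036756])} 0.0 2138.3845
scene {'f': np.float64(565.8122539169735), 'cx': 321.5227697541063, 'cy': 232.14607755474995, 'Rc': array([[ 0.71584536,  0.59241028, -0.36961532],
       [ 0.6982419 , -0.61100425,  0.37300409],
       [-0.00486508, -0.52509415, -0.85103024]]), 'o': array([1059.36466207, -520.54355791, 1188.56095892])} 0.0 3055.9177
{'vfov': 68.02436401347741, 'cx': 320.00030403718443, 'cy': 240.12556968802878, 'T_tool_cam': array([[ 2.01386123e-03, -9.59222336e-01, -2.82645456e-01,
         7.73765049e+01],
       [ 9.99997537e-01,  2.19531813e-03, -3.25290628e-04,
        -5.55882590e-01],
       [ 9.32522728e-04, -2.82644104e-01,  9.59224395e-01,
        -1.44241144e+02],
       [ 0.00000000e+00,  0.00000000e+00,  0.00000000e+00,
         1.00000000e+00]])}
```

View pics/top1.png

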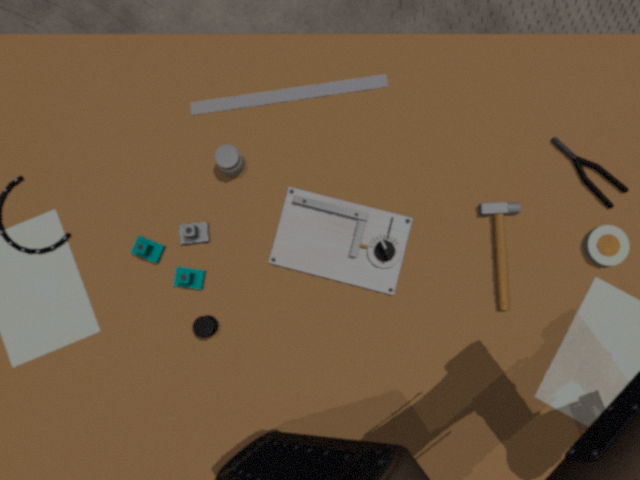

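The top view shows the plate, with corners near (291,190), (411,217), (393,292) and (271,263). The dial is at (384,250), the grey anvil at (194,234), the jar at (229,160) and the spool at (205,327). I'll measure the plate and work out a viewing pose over the dial.

```bash
cat >> h.py <<'E'
def movefor(pos,yaw,tilt0=None):
    """shift in tool axes (m) and rotvec deg to reach tool-down pose whose tool x axis is at world yaw"""
    R,p=tool(); cx,sx=np.cos(yaw),np.sin(yaw)
    G=np.array([[cx,sx,0],[sx,-cx,0],[0,0,-1]]).astype(float)
    return (R.T@(np.array(pos)-p)/1000).round(4), np.degrees(Ro.from_matrix(R.T@G).as_rotvec()).round(2)
E
python3 - <<'E'
from h import *
z=np.load("top1.npz"); c={k:z[k] for k in("f","cx","cy","Rc","o")}
im=z["im"]
P=np.array([onz(c,u,v,10)[:2] for u,v in[(291,190),(411,217),(393,292),(271,263)]])
print(P.round(1),[np.linalg.norm(P[i]-P[(i+1)%4]).round(1) for i in range(4)])
print("dial",onz(c,384,250,30).round(1),"anvil",onz(c,190,231,60).round(1),"jar",onz(c,228,152,75).round(1),"spool",onz(c,205,326,50).round(1))
R,p=tool();print(R.round(3))
ctr=P.mean(0); print(ctr)
ey=(P[0]+P[3]-P[1]-P[2]);ey/=np.linalg.norm(ey); print("plate y yaw",np.degrees(np.arctan2(ey[1],ey[0])))
big=cv2.resize(im[180:310,120:440],None,fx=2.5,fy=2.5,interpolation=cv2.INTER_CUBIC); save("topc.png",np.clip(big*1.3,0,255).astype('uint8'))
E
```

```text
[[ 673.6   40.9]
 [ 613.3 -229.8]
 [ 445.  -188.5]
 [ 507.7   83.6]] [np.float64(277.3), np.float64(173.2), np.float64(279.2), np.float64(171.3)]
dial [ 536.7 -166.9   30. ] anvil [572.7 255.   60. ] jar [743.6 173.9  75. ] spool [368.9 218.9  50. ]
[[-0.94  -0.342 -0.001]
 [-0.342  0.94   0.001]
 [ 0.     0.001 -1.   ]]
[559.87793767 -73.43804485]
plate y yaw 77.23731688789242
```

View pics/topc.png

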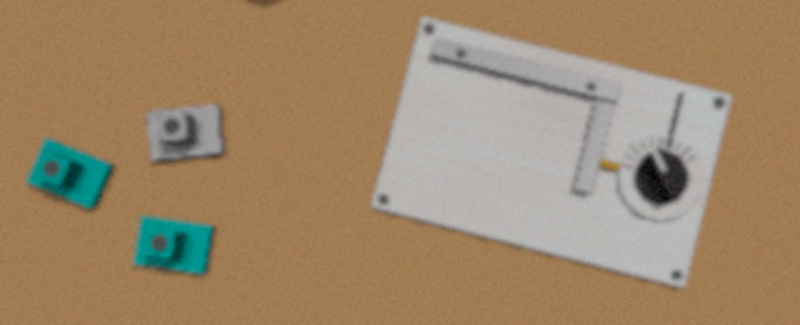

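The crop shows the grey anvil's dimple at (172,127) and the dial at (660,178). The pointer is turned some way counter-clockwise of the dark zero mark. The measured dial position agrees with the plate geometry, so I'll move above the dial.

```bash
python3 -c "
from h import *
print(movefor([537.5,-170,190],np.radians(200)))"
```

```text
(array([-0.447 ,  0.3311,  0.0502]), array([ 0.08, -0.01, -0.02]))
```

Call:
jog_arm(moves="-0.447 0.331 0.05 0 0 0; -0.447 0.331 0.05 0 0 0; -0.447 0.331 0.05 0 0 0; -0.447 0.331 0.05 0 0 0; -0.447 0.331 0.05 0 0 0; -0.447 0.331 0.05 0 0 0; -0.447 0.331 0.05 0 0 0; -0.447 0.331 0.05 0 0 0; -0.447 0.331 0.05 0 0 0; -0.447 0.331 0.05 0 0 0; -0.447 0.331 0.05 0 0 0; -0.447 0.331 0.05 0 0 0", jaw=1, grip_force=40)

```text
time_s: 1.6
tcp_pos: [537.0, -171.4, 190.6]
ee_rot: [-0.0, -0.173, 0.985, 0.0]
force: [0.1, -0.3, -1.1]
width: 87.5
```

```bash
python3 - <<'E'
from h import *
im,d,c=grab("wrist"); save("w1.png",im); np.savez("w1.npz",im=im,d=d,**c); print(tool(),bot.observe()["force"])
im,d,c=grab("top"); np.savez("top2.npz",im=im,d=d,**c);
E
```

```text
(array([[-9.40320577e-01, -3.40289893e-01,  2.24544303e-05],
       [-3.40289893e-01,  9.40320577e-01,  2.27379811e-05],
       [-2.88518680e-05,  1.37399758e-05, -9.99999999e-01]]), array([ 537.0071763 , -171.50074556,  190.67779504])) [-0.25500672 -0.74835408  0.77729282]
```

View pics/w1.png

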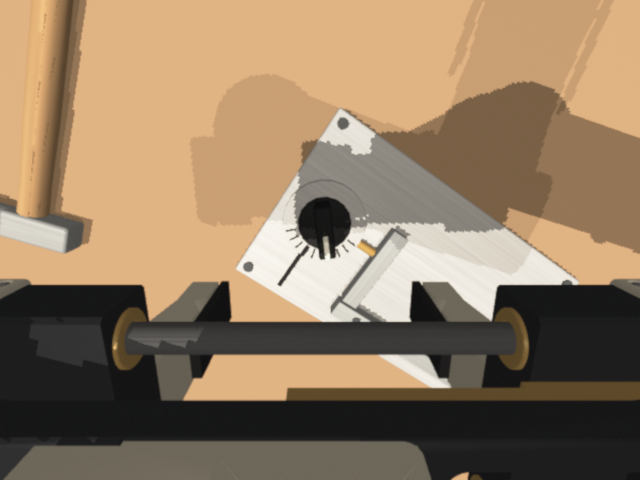

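The wrist view shows the dial at about (325,222), its pointer from (324,237) to (327,258) and the zero mark from (307,248) to (280,285). The plate's dial-end corners are at (340,108) and (236,267).

```bash
python3 - <<'E'
from h import *
z=np.load("w1.npz"); c={k:z[k] for k in("f","cx","cy","Rc","o")}; im=z["im"]; d=z["d"]
f=lambda u,v,h: onz(c,u,v,h)[:2]
ang=lambda a,b: np.degrees(np.arctan2(*(b-a)[::-1]))
A,B=f(340,108,10),f(236,267,10); print(A,B,np.linalg.norm(A-B),ang(A,B))
print("mark",f(307,248,10),ang(f(307,248,10),f(280,285,10)))
print("pointer",ang(f(324,237,60),f(327,258,60)))
S1,S2=f(343,123,10),f(248,267,10);print("screws",S1,S2,ang(S1,S2))
# cloud: bar grip top z 50..66, plate pts
P=cloud(c,d); m=(d>0)&(P[...,2]>52)&(P[...,2]<68)&(np.hypot(P[...,0]-537,P[...,1]+170)<40)
q=P[m]; print(m.sum(), q[:,2].mean() if m.sum() else 0)
if m.sum()>20:
    r=cv2.minAreaRect(q[:,:2].astype(np.float32)); print(r)
    bx=cv2.boxPoints(r); print(ang(bx[0],bx[1]))
g=cv2.cvtColor(im,cv2.COLOR_RGB2GRAY)
crop=cv2.resize(im[170:330,220:440],None,fx=3.6,fy=3.6,interpolation=cv2.INTER_CUBIC); save("w1c.png",crop)
E
```

```text
[ 437.50597564 -190.1040387 ] [ 608.13468235 -233.25345898] 176.00007961016752 -14.19170606179677
mark [ 566.11213901 -174.7466982 ] -15.176956095384096
pointer 28.033774397208358
screws [ 448.04128858 -183.28459228] [ 604.12633852 -222.27103088] -14.024211620437367
934 59.917864107008455
((534.2539672851562, -168.73959350585938), (44.28282165527344, 13.960741996765137), 26.585819244384766)
-63.414333
```

View pics/w1c.png

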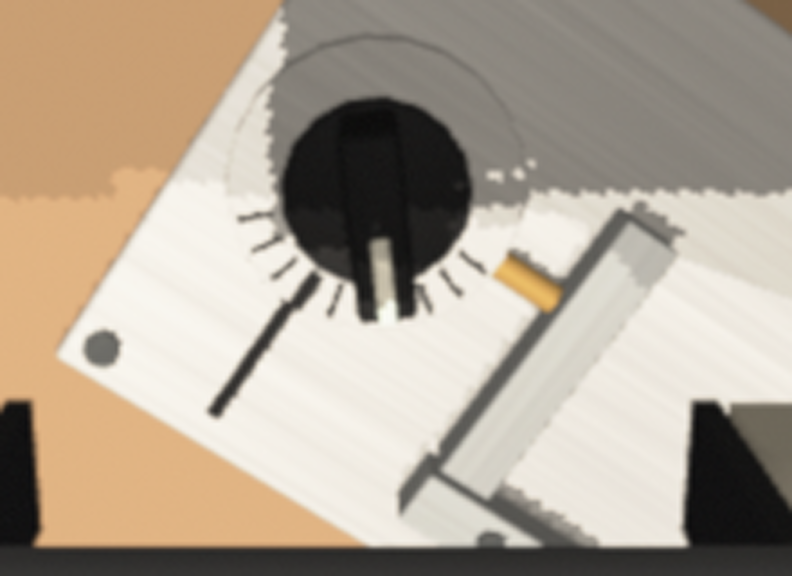

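```bash
python3 -c "
from h import *
print(movefor([534.3,-168.7,46],np.radians(206.6)))"
```

```text
(array([0.0017, 0.0036, 0.1447]), array([-0.  ,  0.01, -6.71]))
```

Call:
jog_arm(moves="0.0017 0.0036 0.05 0 0 -6.7; 0.0017 0.0036 0.1 0 0 -6.7; 0.0017 0.0036 0.13 0 0 -6.7; 0.0017 0.0036 0.1445 0 0 -6.7; 0.0017 0.0036 0.1445 0 0 -6.7; 0.0017 0.0036 0.1445 0 0 -6.7")

```text
time_s: 2.45
tcp_pos: [535.8, -168.0, 47.4]
ee_rot: [0.001, -0.231, 0.973, -0.0]
force: [0.0, 0.0, 0.9]
width: 87.6
```

Call:
jog_arm(moves="0 0 0 0 0 0; 0 0 0 0 0 0; 0 0 0 0 0 0; 0 0 0 0 0 0; 0 0 0 0 0 0; 0 0 0 0 0 0", jaw=0, grip_force=50)

```text
time_s: 3.2
tcp_pos: [534.8, -167.7, 46.0]
ee_rot: [-0.0, -0.231, 0.973, 0.0]
force: [0.8, -0.1, 0.4]
width: 33.3
```

Call:
jog_arm(moves="0 0 0 0 0 0; 0 0 0 0 0 0; 0 0 0 0 0 0; 0 0 0 0 0 0; 0 0 0 0 0 10; 0 0 0 0 0 20; 0 0 0 0 0 30; 0 0 0 0 0 40; 0 0 0 0 0 40.6; 0 0 0 0 0 40.6; 0 0 0 0 0 40.6")

```text
time_s: 4.58
tcp_pos: [535.1, -168.1, 46.1]
ee_rot: [0.0, 0.121, 0.993, -0.0]
force: [2.4, -5.3, -2.6]
width: 13.8
```

```bash
python3 -c "
from h import *
s=bot.observe();R,p=tool();print(p,np.degrees(np.arctan2(R[1,0],R[0,0])),s['width'],s['force'],s['ft_torque'])"
```

```text
[ 535.06884687 -168.06644537   46.10787363] 166.07450929211606 13.80922006158188 [ 2.39837623 -5.29365579 -2.59290677] [-1.94520224 -0.66304072 -0.19533248]
```

Call:
jog_arm(moves="0 0 0 0 0 0; 0 0 0 0 0 0; 0 0 0 0 0 0; 0 0 0 0 0 0; 0 0 -0.03 0 0 0; 0 0 -0.08 0 0 0; 0 -0.03 -0.13 0 0 0; 0.02 -0.06 -0.17 0 0 0;0.02 -0.06 -0.17 0 0 0;0.02 -0.06 -0.17 0 0 0;0.02 -0.06 -0.17 0 0 0", jaw=1)

```text
time_s: 5.95
tcp_pos: [500.7, -220.6, 214.8]
ee_rot: [-0.001, 0.121, 0.993, 0.0]
force: [-0.0, 0.4, -0.3]
width: 87.5
```

```bash
python3 - <<'E'
from h import *
im,d,c=grab("wrist"); save("w2.png",im); np.savez("w2.npz",im=im,d=d,**c); print(tool())
P=cloud(c,d)
ang=lambda a,b: np.degrees(np.arctan2(*(b-a)[::-1]))
def rect(lo,hi,cen,rad):
    m=(d>0)&(P[...,2]>lo)&(P[...,2]<hi)&(np.hypot(P[...,0]-cen[0],P[...,1]-cen[1])<rad)
    q=P[m];r=cv2.minAreaRect(q[:,:2].astype(np.float32)); print(m.sum(),q[:,2].mean(),r)
    return m
rect(52,68,(535,-168),40)
m=rect(23,29,(580,-80),140); save("m.png",np.dstack([m*255]*3).astype('uint8'))
E
```

```text
(array([[-9.70774762e-01,  2.39982879e-01, -2.14018055e-03],
       [ 2.39982704e-01,  9.70777104e-01,  3.41850924e-04],
       [ 2.15967665e-03, -1.81746067e-04, -9.99997651e-01]]), array([ 500.74688667, -220.63519258,  214.82355033]))
818 59.56283990667841 ((534.5297241210938, -168.8627166748047), (14.440536499023438, 44.375370025634766), 75.3094482421875)
2599 26.48973335543291 ((556.6649169921875, -113.55613708496094), (161.7310028076172, 81.06478881835938), 51.59173583984375)
```

View pics/w2.png

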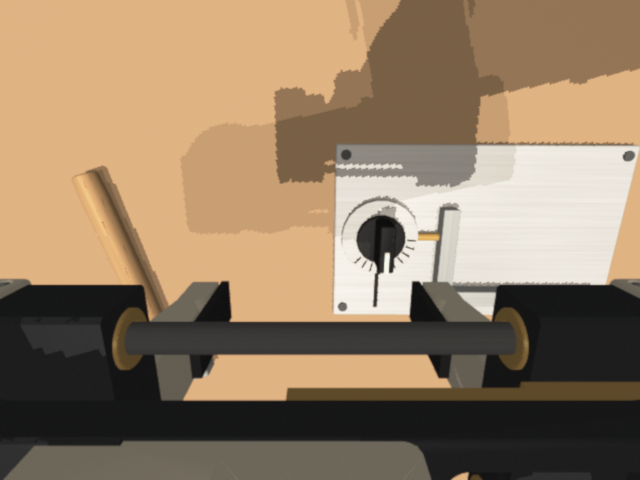

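The dial pointer now lies close to the zero mark, from (378,275) to (376,305). The plate screws show at (346,155), (342,307) and (629,156). I'll compute the angles.

```bash
python3 - <<'E'
from h import *
z=np.load("w2.npz"); c={k:z[k] for k in("f","cx","cy","Rc","o")}; im=z["im"]; d=z["d"]
f=lambda u,v,h: onz(c,u,v,h)[:2]
ang=lambda a,b: np.degrees(np.arctan2(*(b-a)[::-1]))
print("screw x",ang(f(346,155,10),f(342,307,10)),"screw y-90",ang(f(346,155,10),f(629,156,10))-90)
print(f(346,155,10),f(342,307,10),f(629,156,10))
D=np.array([534.5,-168.8])
print("dial->mark end",ang(D,f(376,305,10)),"mark",ang(f(378,275,10),f(376,305,10)))
print("pointer",ang(f(386,253,60),f(387,272,60)),ang(D,f(387,272,60)))
# cross fence & long fence faces from depth: fit lines to top points
P=cloud(c,d); v,u=np.mgrid[:480,:640]
for lo,hi,n in((9,13,"plate"),):pass
m=(d>0)&(abs(P[...,2]-26.3)<2)&(u>425)&(v<282)&(v>190); q=P[m]; r=cv2.minAreaRect(q[:,:2].astype(np.float32)); print("cross",m.sum(),r)
m=(d>0)&(abs(P[...,2]-10.5)<3)&(u>420); q=P[m];print("platez",m.sum(),q[:,2].mean())
E
```

```text
screw x -14.148825117270691 screw y-90 -13.971961866261282
[ 448.90729921 -183.55730435] [ 604.32135526 -222.73544052] [514.22018656  78.9455565 ]
dial->mark end -13.083804831293797 mark -14.710327799858625
pointer -7.94628496962129 -11.536360903190477
cross 1175 ((557.4403686523438, -105.60198211669922), (16.73145294189453, 73.75023651123047), 75.97172546386719)
platez 26752 9.945282683531902
```

```bash
python3 -c "
from h import *
print(movefor([572.7,253,200],np.radians(186.3)))"
```

```text
(array([0.0438, 0.4771, 0.0148]), array([ 1.000e-02, -1.200e-01, -2.019e+01]))
```

Call:
jog_arm(moves="0.044 0.477 0.015 0 0 -20; 0.044 0.477 0.015 0 0 -20; 0.044 0.477 0.015 0 0 -20; 0.044 0.477 0.015 0 0 -20; 0.044 0.477 0.015 0 0 -20; 0.044 0.477 0.015 0 0 -20; 0.044 0.477 0.015 0 0 -20; 0.044 0.477 0.015 0 0 -20; 0.044 0.477 0.015 0 0 -20; 0.044 0.477 0.015 0 0 -20; 0.044 0.477 0.015 0 0 -20; 0.044 0.477 0.015 0 0 -20", jaw=0.65)

```text
time_s: 7.5
tcp_pos: [573.0, 251.6, 201.3]
ee_rot: [0.0, -0.053, 0.999, 0.0]
force: [-0.7, 0.0, 1.1]
width: 56.9
```

```bash
python3 - <<'E'
from h import *
im,d,c=grab("wrist"); save("w3.png",im); np.savez("w3.npz",im=im,d=d,**c); print(tool())
P=cloud(c,d)
def rect(lo,hi,rad):
    m=(d>0)&(P[...,2]>lo)&(P[...,2]<hi)&(np.hypot(P[...,0]-572,P[...,1]-255)<rad)
    q=P[m];r=cv2.minAreaRect(q[:,:2].astype(np.float32)); print(m.sum(),q[:,2].mean(),r)
rect(54,66,35); rect(14,21,45)
E
```

```text
(array([[-9.94472433e-01, -1.04997476e-01,  3.31695236e-04],
       [-1.04997380e-01,  9.94472455e-01,  2.94394778e-04],
       [-3.60772484e-04,  2.57940361e-04, -9.99999902e-01]]), array([573.05826229, 251.67987149, 201.37571868]))
830 60.145684119026 ((572.9082641601562, 258.3423767089844), (24.221927642822266, 23.5745792388916), 6.098675727844238)
2134 18.1062716063269 ((573.1639404296875, 258.0767517089844), (44.116207122802734, 64.12734985351562), 6.4678053855896)
```

View pics/w3.png

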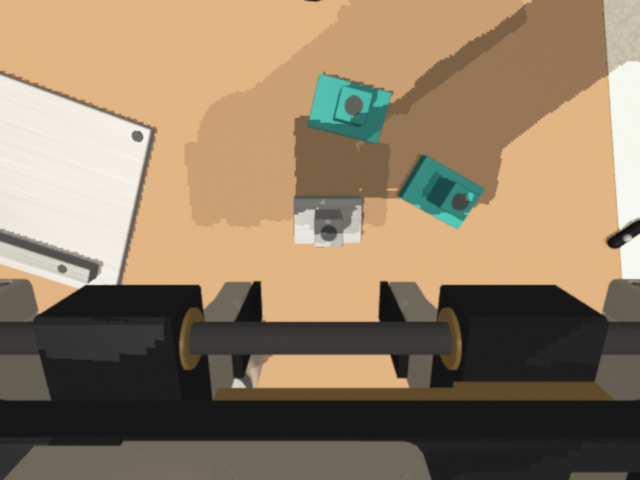

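The wrist view shows the grey anvil at (328,220), clear of the turquoise ones. The depth rectangles come out at 24 x 24 and 44 x 64 mm, which match the given sizes. I'll descend and grip.

```bash
python3 -c "
from h import *
print(movefor([573,258.2,38],np.radians(186.4)))"
```

```text
(array([-0.0006,  0.0064,  0.1634]), array([ 0.01,  0.02, -0.37]))
```

Call:
jog_arm(moves="-0.0006 0.0064 0.05 0 0 -0.4; -0.0006 0.0064 0.1 0 0 -0.4; -0.0006 0.0064 0.14 0 0 -0.4; -0.0006 0.0064 0.158 0 0 -0.4; -0.0006 0.0064 0.1634 0 0 -0.4; -0.0006 0.0064 0.1634 0 0 -0.4; -0.0006 0.0064 0.1634 0 0 -0.4")

```text
time_s: 8.43
tcp_pos: [573.7, 259.5, 39.3]
ee_rot: [0.001, -0.057, 0.998, 0.001]
force: [0.5, -0.0, 0.0]
width: 57.1
```

Call:
jog_arm(moves="0 0 0 0 0 0; 0 0 0 0 0 0; 0 0 0 0 0 0; 0 0 0 0 0 0; 0 0 0 0 0 0; 0 0 0 0 0 0; 0 0 0 0 0 0", jaw=0, grip_force=55)

```text
time_s: 9.3
tcp_pos: [572.9, 258.9, 37.7]
ee_rot: [0.0, -0.057, 0.998, -0.0]
force: [-0.5, -0.5, 2.8]
width: 23.7
```

```bash
python3 -c "
from h import *
s=bot.observe();print(s['tcp_pos'],s['width'],s['force'])
y=np.radians(-14.05);ex=np.array([np.cos(y),np.sin(y)]);ey=np.array([-ex[1],ex[0]])
D=np.array([534.5,-168.8]);h=D+33*ex+107*ey;p=h-12*ex+12*ey;print('home',h,'pre',p)
print(movefor([p[0],p[1],75],y+np.pi))"
```

```text
[572.89748796 258.86468493  37.7432202 ] 23.682781292761387 [-0.52413256 -0.51943261  2.82581657]
home [592.48901436 -73.01234833] pre [583.76122603 -58.45811489]
(array([ 0.0251, -0.3165, -0.0372]), array([-0.  ,  0.  , 20.54]))
```

Call:
jog_arm(moves="0 0 -0.03 0 0 0; 0 0 -0.06 0 0 0; 0.025 -0.316 -0.06 0 0 20.5; 0.025 -0.316 -0.06 0 0 20.5; 0.025 -0.316 -0.06 0 0 20.5; 0.025 -0.316 -0.06 0 0 20.5; 0.025 -0.316 -0.06 0 0 20.5; 0.025 -0.316 -0.06 0 0 20.5; 0.025 -0.316 -0.06 0 0 20.5; 0.025 -0.316 -0.037 0 0 20.5; 0.025 -0.316 -0.037 0 0 20.5; 0.025 -0.316 -0.037 0 0 20.5")

```text
time_s: 10.8
tcp_pos: [584.0, -56.9, 75.0]
ee_rot: [-0.0, 0.121, 0.993, -0.0]
force: [-0.2, -0.1, -2.6]
width: 23.9
```

```bash
python3 - <<'E'
from h import *
s=bot.observe();R,p=tool();print(p,np.degrees(np.arctan2(R[1,0],R[0,0])),s['width'],s['force'],s['ft_torque'])
im,d,c=grab("wrist"); save("w4.png",im); np.savez("w4.npz",im=im,d=d,**c)
im,d,c=grab("top"); save("t4.png",im); np.savez("t4.npz",im=im,d=d,**c)
im,d,c=grab("scene"); save("s4.png",im[100:400,100:540]); np.savez("s4.npz",im=im,d=d,**c)
y=np.radians(-14.05);print(movefor([583.8,-58.5,50],y+np.pi))
E
```

```text
[584.00216714 -56.93466998  75.00250625] 166.0774649379765 23.940114298413935 [-0.21250586 -0.1017409  -2.63629233] [ 0.02228464 -0.0671829   0.00498169]
(array([ 0.0002, -0.0012,  0.0254]), array([0.02, 0.06, 0.08]))
```

View pics/w4.png

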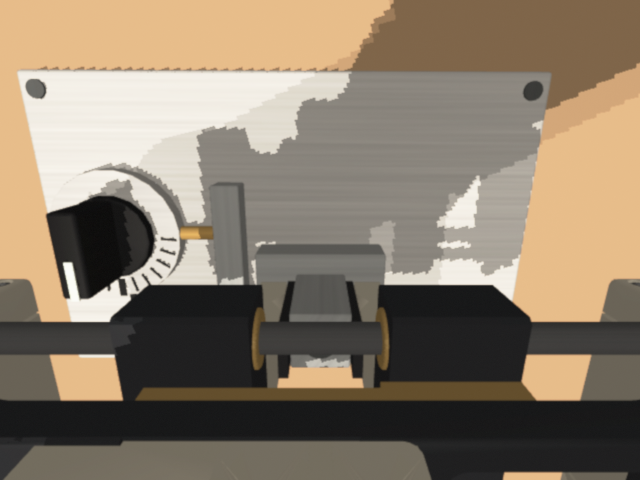

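The wrist view shows the anvil held square, with its foot edge from (257,265) to (384,265). It is parallel to the plate and clear of the cross fence at about (230,230). Next I'll lower it.

Call:
jog_arm(moves="0 0 0.015 0 0 0; 0 0 0.023 0 0 0; 0 0 0.0265 0 0 0; 0 0 0.0275 0 0 0; 0 0 0.0275 0 0 0;0 0 0.0275 0 0 0;0 0 0.0275 0 0 0")

```text
time_s: 11.82
tcp_pos: [582.9, -58.2, 47.7]
ee_rot: [-0.001, 0.122, 0.993, -0.0]
force: [-4.4, 1.3, 5.7]
width: 23.7
```

Call:
jog_arm(moves="-0.004 0 0 0 0 0; -0.008 0 0 0 0 0; -0.011 0 0 0 0 0; -0.013 0 0 0 0 0; -0.015 0 0 0 0 0; -0.015 0 0 0 0 0; -0.015 0 0 0 0 0")

```text
time_s: 12.7
tcp_pos: [595.4, -61.4, 47.8]
ee_rot: [-0.002, 0.122, 0.993, -0.0]
force: [-13.5, 6.0, 14.7]
width: 23.6
```

```bash
cat >> h.py <<'E'
def rep():
    s=bot.observe();R,p=tool(s);y=np.radians(-14.05);C=np.array([[np.cos(y),np.sin(y)],[-np.sin(y),np.cos(y)]])
    print("t",s["time_s"],"rel home xy",(C@(p[:2]-[592.49,-73.01])).round(2),"z",p[2].round(2),"F jig",(C@s['force'][:2]).round(1),s['force'][2].round(1),"M",np.round(s['ft_torque'],2),"w",s['width'].round(1),"yaw",np.degrees(np.arctan2(R[1,0],R[0,0])).round(2),"tilt",R[:2,2].round(4))
E
python3 -c "
from h import *
rep()"
```

```text
Traceback (most recent call last):
  File "h.py", line 29, in rep
    print("t",s["time_s"],"rel home xy",(C@(p[:2]-[592.49,-73.01])).round(2),"z",p[2].round(2),"F jig",(C@s['force'][:2]).round(1),s['force'][2].round(1),"M",np.round(s['ft_torque'],2),"w",s['width'].round(1),"yaw",np.degrees(np.arctan2(R[1,0],R[0,0])).round(2),"tilt",R[:2,2].round(4))
                                                                                                                                                                                             ^^^^^^^^^^^^^^^^
AttributeError: 'float' object has no attribute 'round'
```

Call:
jog_arm(moves="-0.001 -0.004 0 0 0 0; -0.001 -0.008 0 0 0 0; -0.001 -0.011 0 0 0 0; -0.001 -0.0135 0 0 0 0; -0.001 -0.0145 0 0 0 0; -0.001 -0.0145 0 0 0 0; -0.001 -0.0145 0 0 0 0")

```text
time_s: 13.58
tcp_pos: [593.2, -71.0, 47.9]
ee_rot: [-0.002, 0.122, 0.993, 0.002]
force: [-19.1, 32.8, 19.9]
width: 24.0
```

```bash
sed -i "s/s\['force'\]\[2\].round(1)/round(s['force'][2],1)/; s/s\['width'\].round(1)/round(s['width'],1)/" h.py; python3 - <<'E'
from h import *
rep()
im,d,c=grab("wrist"); save("w5.png",im); np.savez("w5.npz",im=im,d=d,**c)
im,d,c=grab("scene"); np.savez("s5.npz",im=im,d=d,**c)
u,v=proj(c,[590,-80,40]).astype(int); print(u,v)
save("s5.png",cv2.resize(im[v-70:v+70,u-90:u+90],None,fx=4,fy=4,interpolation=cv2.INTER_CUBIC))
E
```

```text
t 13.575 rel home xy [0.17 2.16] z 47.95 F jig [-26.5  27.2] 19.9 M [12.42  6.72  0.04] w 24.0 yaw 165.99 tilt [-0.0032  0.005 ]
311 256
```

View pics/w5.png

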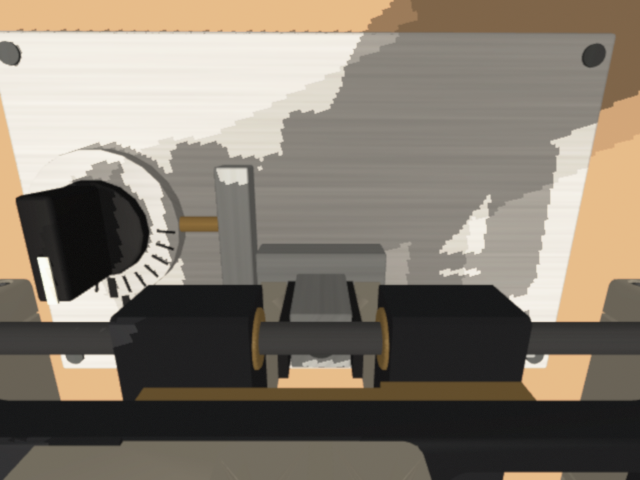

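The wrist view shows the foot's left end at (257,250) meeting the cross fence face, with force reaction on both axes. I'll check this against the scene view and depth.

```bash
python3 - <<'E'
from h import *
z=np.load("w5.npz"); c={k:z[k] for k in("f","cx","cy","Rc","o")}; d=z["d"]; P=cloud(c,d)
y=np.radians(-14.05);C=np.array([[np.cos(y),np.sin(y)],[-np.sin(y),np.cos(y)]])
Q=P.copy(); Q[...,:2]=(P[...,:2]-[534.5,-168.8])@C.T-[55,75]   # corner frame xy
v,u=np.mgrid[:480,:640]
foot=(d>0)&(abs(P[...,2]-28)<1.2)&(v<282)&(v>235)&(u>240)&(u<400)
q=Q[foot]; print("foot",foot.sum(),q.min(0),q.max(0),"z plane",np.linalg.lstsq(np.c_[q[:,:2],np.ones(len(q))],q[:,2],rcond=None)[0])
cf=(d>0)&(abs(P[...,2]-26)<1.0)&(u<256)&(u>205)&(v<283)&(v>160)
q=Q[cf]; print("cross",cf.sum(),np.percentile(q,[1,99],0))
bar=(d>0)&(abs(P[...,2]-60)<5)&(u<110)&(v>150)&(v<310); r=cv2.minAreaRect(P[bar][:,:2].astype(np.float32)); print("bar",bar.sum(),r)
for vv in(246,250,255,262,270,278): print(vv,[(uu,*Q[vv,uu].round(1)) for uu in range(246,266,3)])
E
```

```text
foot 3036 [-52.08627262  -6.25453352  26.80112862] [-28.60828444  65.8715415   29.1999206 ] z plane [9.90059465e-03 5.27583439e-03 2.84667794e+01]
cross 3349 [[-8.42100830e+01 -1.56493716e+01  2.50682951e+01]
 [-2.80170419e+01 -6.50821041e-02  2.69601676e+01]]
bar 4596 ((535.0995483398438, -168.40646362304688), (15.885114669799805, 44.732364654541016), 77.32872009277344)
246 [(246, np.float64(-46.8), np.float64(-2.9), np.float64(26.4)), (249, np.float64(-46.8), np.float64(-1.4), np.float64(26.3)), (252, np.float64(-46.4), np.float64(-0.2), np.float64(25.2)), (255, np.float64(-44.1), np.float64(-0.1), np.float64(17.6)), (258, np.float64(-41.6), np.float64(-0.0), np.float64(9.5)), (261, np.float64(-43.4), np.float64(2.6), np.float64(15.3)), (264, np.float64(-43.8), np.float64(4.3), np.float64(16.7))]
250 [(246, np.float64(-44.6), np.float64(-3.1), np.float64(25.8)), (249, np.float64(-44.8), np.float64(-1.5), np.float64(26.6)), (252, np.float64(-44.8), np.float64(-0.0), np.float64(26.4)), (255, np.float64(-42.5), np.float64(0.1), np.float64(19.5)), (258, np.float64(-39.5), np.float64(-0
[... 1187 characters left out ...]
, np.float64(25.9)), (255, np.float64(-32.3), np.float64(-0.1), np.float64(21.1)), (258, np.float64(-35.0), np.float64(2.7), np.float64(28.2)), (261, np.float64(-35.0), np.float64(4.2), np.float64(28.3)), (264, np.float64(-34.9), np.float64(5.6), np.float64(27.9))]
278 [(246, np.float64(-29.9), np.float64(-3.9), np.float64(26.1)), (249, np.float64(-29.6), np.float64(-2.5), np.float64(25.4)), (252, np.float64(-29.9), np.float64(-0.9), np.float64(26.1)), (255, np.float64(-28.6), np.float64(0.0), np.float64(22.9)), (258, np.float64(-30.7), np.float64(2.5), np.float64(28.0)), (261, np.float64(-30.9), np.float64(4.1), np.float64(28.5)), (264, np.float64(-30.4), np.float64(5.3), np.float64(27.2))]
```

View pics/s5.png

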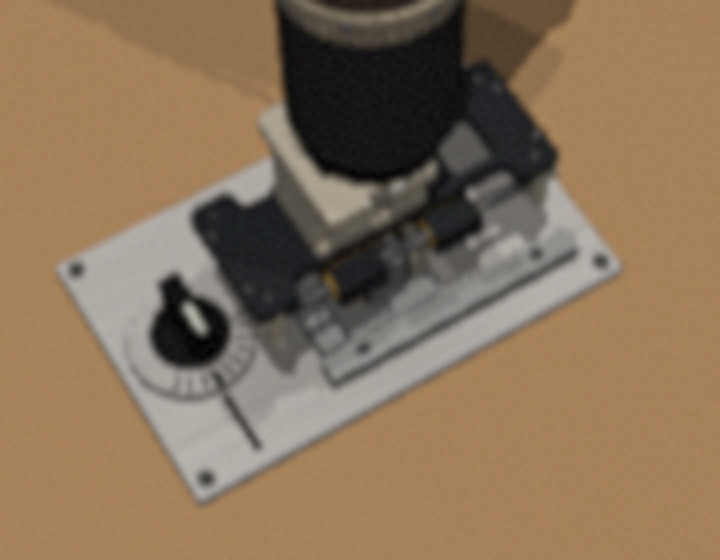

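Depth shows the foot about 2 mm short of the cross fence. The resisting force is probably friction from pressing too hard on the long fence and the plate. I'll ease those and then push further in y.

Call:
jog_arm(moves="0.0025 0 -0.0018 0 0 0; 0.0025 0 -0.0018 0 0 0; 0.0025 -0.001 -0.0018 0 0 0; 0.0025 -0.002 -0.0018 0 0 0;  0.0025 -0.002 -0.0018 0 0 0; 0.0025 -0.002 -0.0018 0 0 0")

```text
time_s: 14.42
tcp_pos: [592.5, -72.9, 48.6]
ee_rot: [-0.0, 0.122, 0.993, 0.002]
force: [-6.1, 25.6, 1.0]
width: 23.2
```

```bash
python3 -c "
from h import *
rep()"
```

```text
t 14.425 rel home xy [-0.02  0.16] z 48.61 F jig [-12.1  23.4] 1.0 M [ 9.83  2.26 -0.07] w 23.2 yaw 165.97 tilt [0.0002 0.0047]
```

Call:
jog_arm(moves="0 0 0.001 0 0 0; 0 -0.0005 0.001 0 0 0; 0 -0.0005 0.001 0 0 0; 0 -0.0005 0.001 0 0 0")

```text
time_s: 14.92
tcp_pos: [592.5, -72.9, 48.6]
ee_rot: [0.0, 0.122, 0.993, 0.003]
force: [-10.0, 30.3, 9.9]
width: 23.5
```

```bash
python3 - <<'E'
from h import *
rep()
im,d,c=grab("wrist"); save("w6.png",im); P=cloud(c,d)
y=np.radians(-14.05);C=np.array([[np.cos(y),np.sin(y)],[-np.sin(y),np.cos(y)]])
Q=P.copy(); Q[...,:2]=(P[...,:2]-[534.5,-168.8])@C.T-[55,75]
v,u=np.mgrid[:480,:640]
foot=(d>0)&(abs(P[...,2]-28)<3)&(v<282)&(v>250)&(u>262)&(u<380)
q=Q[foot]; q=q[(q[:,1]>4)&(q[:,1]<60)]
co=np.linalg.lstsq(np.c_[q[:,:2],np.ones(len(q))],q[:,2],rcond=None)[0]; print("foot plane",co,"z at centre-y, x=-36:",np.median(q[:,2]))
pl=(d>0)&(abs(P[...,2]-10)<3)&(v<230)&(u>270)&(u<520); print("plate z",np.median(P[pl][:,2]))
for vv in(262,270,278): print(vv,"L",[(uu,*Q[vv,uu].round(1).tolist()) for uu in range(250,266,2)],"R",[(uu,*Q[vv,uu].round(1).tolist()) for uu in range(378,392,2)])
print("back",[(vv,*Q[vv,320].round(1).tolist()) for vv in range(236,262,3)])
bar=(d>0)&(abs(P[...,2]-60)<5)&(u<110)&(v>150)&(v<310); print("bar",cv2.minAreaRect(P[bar][:,:2].astype(np.float32)))
rep()
E
```

```text
t 14.925 rel home xy [0.01 0.13] z 48.59 F jig [-17.   26.9] 9.9 M [11.16  3.51 -0.15] w 23.5 yaw 165.99 tilt [0.0008 0.0051]
foot plane [6.81229787e-02 6.66310082e-03 3.12281619e+01] z at centre-y, x=-36: 28.98652475740164
plate z 10.111208980706152
262 L [(250, -38.1, -3.6, 25.7), (252, -38.4, -2.5, 26.4), (254, -38.5, -1.4, 26.7), (256, -38.3, -0.6, 26.1), (258, -39.4, 1.0, 29.2), (260, -39.8, 2.2, 30.3), (262, -38.9, 2.7, 27.7), (264, -39.3, 3.9, 28.9)] R [(378, -39.7, 59.5, 29.8), (380, -39.6, 60.5, 29.6), (382, -39.2, 61.7, 28.4), (384, -39.4, 62.6, 29.0), (386, -39.4, 63.6, 29.1), (388, -32.5, 68.6, 9.8), (390, -33.1, 69.3, 11.5)]
270 L [(250, -33.9, -3.9, 25.7), (252, -33.6, -3.0, 24.9), (254, -33.7, -1.9, 25.3), (256, -33.8, -0.9, 25.6), (258, -34.8, 0.6, 28.1), (260, -35.6, 1.9, 30.1), (262, -35.2, 2.8, 29.2), (264, -35.2, 3.7, 29.0)] R [(378, -35.6, 59.7, 29.8), (380, -35.4, 60.8, 29.5), (382, -35.3, 61.8, 29.2), (384, -35.1, 62.9, 28.6), (386, -28.1, 67.5, 10.7), (388, -28.0, 68.7, 10.4), (390, -28.2, 69.7, 10.9)]
278 L [(250, -29.9, -3.9, 26.6), (252, -29.9, -2.9, 26.5), (254, -30.0, -1.9, 26.7), (256, -30.0, -0.8, 26.8), (258, -30.5, 0.4, 28.1), (260, -30.9, 1.6, 29.0), (262, -30.6, 2.4, 28.3), (264, -30.9, 3.5, 28.9)] R [(378, -30.8, 60.2, 28.5), (380, -31.4, 60.9, 30.1), (382, -31.0, 62.0, 29.1), (384, -31.3, 62.9, 29.7), (386, -22.7, 68.1, 9.0), (388, -23.1, 69.1, 9.9), (390, -22.9, 70.3, 9.5)]
back [(236, -47.3, 31.3, 10.3), (239, -45.5, 31.3, 9.7), (242, -44.1, 31.3, 10.6), (245, -43.6, 31.3, 14.4), (248, -43.8, 31.3, 20.2), (251, -43.5, 31.3, 24.3), (254, -43.4, 31.3, 28.7), (257, -42.0, 31.3, 29.2), (260, -40.7, 31.3, 29.7)]
bar ((534.9610595703125, -168.4892578125), (16.113967895507812, 44.53898239135742), 76.05491638183594)
t 14.975 rel home xy [0.02 0.15] z 48.59 F jig [-15.7  26.1] 10.6 M [11.12  3.53 -0.14] w 23.5 yaw 165.99 tilt [0.0008 0.0051]
```

View pics/w6.png

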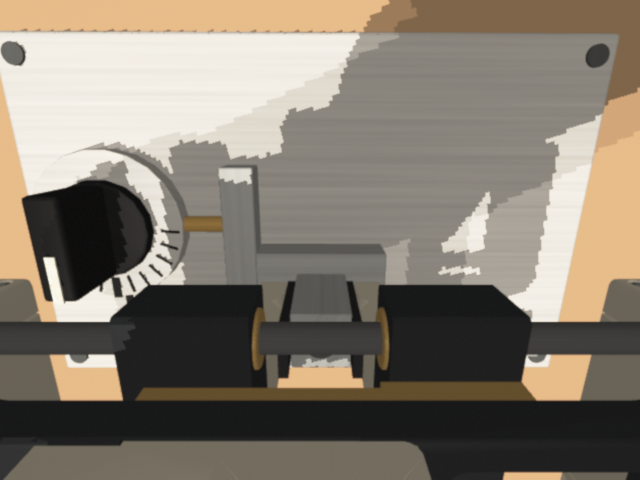

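Both faces now look in contact, with the foot at y 0 to 64 and its back at x -43.6. But the foot reads about 1 mm high with a slope, so the anvil is probably slightly tipped in the pads. I'll ease the force, open a little so it settles flat, then regrip and press more gently.

Call:
jog_arm(moves="0.0022 0.004 -0.001 0 0 0; 0.0022 0.004 -0.001 0 0 0; 0.0022 0.004 -0.001 0 0 0")

```text
time_s: 15.35
tcp_pos: [591.9, -72.4, 49.1]
ee_rot: [0.0, 0.122, 0.993, 0.001]
force: [-1.6, 9.1, 0.2]
width: 23.9
```

Call:
jog_arm(moves="0 0 0 0 0 0; 0 0 0 0 0 0; 0 0 0 0 0 0; 0 0 0 0 0 0; 0 0 0 0 0 0", jaw=0.45)

```text
time_s: 15.98
tcp_pos: [591.6, -73.4, 49.0]
ee_rot: [0.0, 0.122, 0.993, -0.0]
force: [-0.6, -0.0, -0.1]
width: 39.2
```

```bash
python3 - <<'E'
from h import *
rep()
y=np.radians(-14.05);C=np.array([[np.cos(y),np.sin(y)],[-np.sin(y),np.cos(y)]])
v,u=np.mgrid[:480,:640]; D=[]
for i in range(6):
    im,d,c=grab("wrist"); D.append(np.where(d>0,d,np.nan))
d=np.nanmedian(D,0); P=cloud(c,d)
Q=P.copy(); Q[...,:2]=(P[...,:2]-[534.5,-168.8])@C.T-[55,75]
foot=(abs(P[...,2]-28.3)<2)&(v<281)&(v>254)&(u>262)&(u<382)
q=Q[foot]; q=q[(q[:,1]>3)&(q[:,1]<62)]
print("foot plane",np.linalg.lstsq(np.c_[q[:,:2]-[-36,32],np.ones(len(q))],q[:,2],rcond=None)[0],len(q))
for vv in(262,270,278): print([(uu,*Q[vv,uu].round(1).tolist()) for uu in range(252,266,2)],[(uu,*Q[vv,uu].round(1).tolist()) for uu in range(378,390,2)])
print([(vv,*Q[vv,320].round(1).tolist()) for vv in range(239,260,3)])
save("w7.png",im)
E
```

```text
t 15.975 rel home xy [-0.81 -0.62] z 48.98 F jig [-0.5 -0.2] -0.1 M [-0.06  0.02 -0.01] w 39.2 yaw 165.98 tilt [ 0.     -0.0001]
foot plane [ 6.86022673e-03 -1.29938694e-03  2.81510970e+01] 2753
[(252, -39.1, -3.3, 26.5), (254, -39.0, -2.4, 26.2), (256, -39.1, -1.3, 26.3), (258, -38.8, -0.5, 25.6), (260, -39.7, 1.0, 28.1), (262, -39.9, 2.1, 28.7), (264, -39.6, 2.9, 27.7)] [(378, -39.9, 59.1, 28.1), (380, -39.9, 60.1, 28.2), (382, -40.0, 61.1, 28.4), (384, -40.0, 62.0, 28.4), (386, -40.0, 63.1, 28.3), (388, -33.3, 67.8, 9.9)]
[(252, -34.6, -3.6, 26.0), (254, -34.8, -2.6, 26.3), (256, -34.5, -1.7, 25.7), (258, -34.6, -0.6, 25.8), (260, -35.5, 0.8, 28.2), (262, -35.4, 1.7, 27.9), (264, -35.5, 2.8, 28.1)] [(378, -36.0, 59.2, 28.9), (380, -35.6, 60.4, 28.0), (382, -35.8, 61.3, 28.4), (384, -35.6, 62.4, 27.9), (386, -35.6, 63.4, 27.8), (388, -28.5, 68.1, 9.6)]
[(252, -30.5, -3.7, 26.5), (254, -30.3, -2.8, 25.9), (256, -30.6, -1.7, 26.7), (258, -30.4, -0.8, 26.2), (260, -31.2, 0.6, 28.0), (262, -31.3, 1.6, 28.4), (264, -31.3, 2.6, 28.3)] [(378, -31.6, 59.5, 28.5), (380, -31.5, 60.5, 28.2), (382, -31.6, 61.5, 28.5), (384, -31.2, 62.7, 27.6), (386, -31.4, 63.5, 28.2), (388, -24.0, 68.2, 10.2)]
[(239, -46.5, 30.5, 10.5), (242, -44.7, 30.5, 10.1), (245, -44.2, 30.5, 13.9), (248, -44.2, 30.5, 19.1), (251, -43.9, 30.5, 23.3), (254, -43.7, 30.5, 27.3), (257, -42.4, 30.6, 28.1)]
```

It now stands flat: the foot plane is 28.15 mm with slope under 0.007, and it sits in the corner. I'll regrip 4 mm lower and press gently.

Call:
jog_arm(moves="0 0 0.004 0 0 0; 0 0 0.004 0 0 0; 0 0 0.004 0 0 0; 0 0 0.004 0 0 0; 0 0 0.004 0 0 0; 0 0 0.004 0 0 0", jaw=0, grip_force=60)

```text
time_s: 17.02
tcp_pos: [591.7, -72.3, 44.6]
ee_rot: [0.0, 0.122, 0.993, 0.001]
force: [0.6, 5.8, -1.6]
width: 23.6
```

Call:
jog_arm(moves="0 0 0.0008 0 0 0; 0 0 0.0008 0 0 0; -0.001 -0.001 0.0008 0 0 0; -0.002 -0.002 0.0008 0 0 0;  -0.002 -0.002 0.0008 0 0 0; -0.002 -0.002 0.0008 0 0 0; -0.002 -0.002 0.0008 0 0 0")

```text
time_s: 17.9
tcp_pos: [592.0, -72.6, 44.6]
ee_rot: [-0.001, 0.122, 0.993, 0.002]
force: [-8.4, 20.9, 10.9]
width: 23.4
```

```bash
cat > chk.py <<'E'
from h import *
rep()
y=np.radians(-14.05);C=np.array([[np.cos(y),np.sin(y)],[-np.sin(y),np.cos(y)]])
v,u=np.mgrid[:480,:640]; D=[]
for i in range(6):
    im,d,c=grab("wrist"); D.append(np.where(d>0,d,np.nan))
d=np.nanmedian(D,0); P=cloud(c,d)
Q=P.copy(); Q[...,:2]=(P[...,:2]-[534.5,-168.8])@C.T-[55,75]
foot=(abs(P[...,2]-28.3)<3)&(v<281)&(v>230)&(u>240)&(u<400)
q=Q[foot]; q=q[(q[:,1]>3)&(q[:,1]<61)&(q[:,0]>-43)&(q[:,0]<-28)]
print("foot plane",np.linalg.lstsq(np.c_[q[:,:2]-[-36,32],np.ones(len(q))],q[:,2],rcond=None)[0],len(q))
q=Q[foot&(P[...,2]>27)]; print("y range",np.percentile(q[q[:,1]>-.5][:,1],[1,99]),"xmin",np.percentile(q[:,0],1))
bar=(abs(P[...,2]-60)<5)&(u<115)&(v>130)&(v<310); print("bar",cv2.minAreaRect(P[bar][:,:2].astype(np.float32)))
rep()
E
python3 chk.py
```

```text
t 17.9 rel home xy [-0.57  0.31] z 44.6 F jig [-13.2  18.2] 10.9 M [ 7.38  3.28 -0.16] w 23.4 yaw 165.98 tilt [-0.001   0.0032]
foot plane [1.89498254e-02 4.21887862e-03 2.84076175e+01] 2576
y range [ 0.71792541 63.08074053] xmin -43.77955362102036
bar ((534.7901611328125, -168.4954833984375), (14.335833549499512, 43.94802474975586), 76.13323211669922)
t 18.2 rel home xy [-0.56  0.32] z 44.62 F jig [-13.7  17.5] 11.4 M [ 7.35  3.23 -0.16] w 23.6 yaw 165.98 tilt [-0.0009  0.0032]
```

Call:
jog_arm(moves="0 0.002 -0.0003 0 0 0; -0.0005 0.002 -0.0003 0 0 0; -0.001 0.002 -0.0003 0 0 0; -0.001 0.002 -0.0003 0 0 0; -0.001 0.0005 -0.0003 0 0 0; -0.001 0.0005 -0.0003 0 0 0; -0.001 0.0005 -0.0003 0 0 0; -0.001 0.0005 -0.0003 0 0 0")

```text
time_s: 19.2
tcp_pos: [592.1, -72.5, 44.6]
ee_rot: [-0.002, 0.122, 0.993, 0.001]
force: [-10.9, 20.2, 12.4]
width: 23.7
```

```bash
python3 chk.py
```

```text
t 19.2 rel home xy [-0.5   0.37] z 44.62 F jig [-15.4  16.9] 12.4 M [ 7.2   3.99 -0.14] w 23.7 yaw 165.97 tilt [-0.0028  0.003 ]
foot plane [1.41025319e-02 3.56080780e-03 2.84568022e+01] 2577
y range [ 0.75400711 63.07569277] xmin -43.75279070749367
bar ((534.8782958984375, -168.4486083984375), (14.273898124694824, 44.03787612915039), 76.04004669189453)
t 19.5 rel home xy [-0.51  0.33] z 44.6 F jig [-14.5  16.5] 11.9 M [ 7.17  4.01 -0.18] w 23.7 yaw 165.97 tilt [-0.0028  0.0029]
```

Call:
jog_arm(moves="0 0.0025 -0.0003 0 0 0; -0.0005 0.0025 -0.0003 0 0 0; -0.001 0.0025 -0.0003 0 0 0; -0.0015 0.0025 -0.0003 0 0 0; -0.0015 0.0025 -0.0003 0 0 0; -0.0015 0.0025 -0.0003 0 0 0")

```text
time_s: 20.25
tcp_pos: [592.3, -72.4, 44.6]
ee_rot: [-0.003, 0.122, 0.992, 0.0]
force: [-14.8, 11.4, 13.6]
width: 23.6
```

```bash
python3 -c "
from h import *
rep()"
```

```text
t 20.25 rel home xy [-0.36  0.57] z 44.61 F jig [-17.2   7.5] 13.6 M [3.83 5.1  0.02] w 23.6 yaw 165.96 tilt [-0.0066  0.0009]
```

Call:
jog_arm(moves="0 -0.001 0 0 0 0; 0 -0.0022 0 0 0 0; 0 -0.0022 0 0 0 0; 0 -0.0022 0 0 0 0; 0 -0.0022 0 0 0 0; 0 -0.0022 0 0 0 0")

```text
time_s: 21.0
tcp_pos: [592.3, -72.5, 44.7]
ee_rot: [-0.003, 0.122, 0.993, 0.001]
force: [-15.2, 21.4, 14.9]
width: 23.7
```

```bash
python3 chk.py
```

```text
t 21.0 rel home xy [-0.31  0.42] z 44.66 F jig [-19.9  17.1] 14.9 M [ 7.73  5.4  -0.03] w 23.7 yaw 165.98 tilt [-0.0053  0.0029]
foot plane [9.81455752e-03 1.74356507e-03 2.84763218e+01] 2615
y range [ 0.79991004 63.07471916] xmin -43.63882601654272
bar ((534.8475952148438, -168.4823455810547), (14.309858322143555, 44.05782699584961), 75.9051513671875)
t 21.3 rel home xy [-0.33  0.39] z 44.63 F jig [-18.5  17.8] 15.2 M [7.72 5.4  0.03] w 23.8 yaw 165.98 tilt [-0.0053  0.0028]
```

```bash
python3 -c "
from h import *
rep(); print(sign_off())"
```

```text
t 21.3 rel home xy [-0.33  0.39] z 44.63 F jig [-18.5  17.8] 15.2 M [7.72 5.4  0.03] w 23.8 yaw 165.98 tilt [-0.0053  0.0028]
the job is handed in; nothing more can be done
None
```

I turned the dial about 40.6° clockwise to zero, then gripped the grey anvil and pressed it into the corner. I handed the job in at 21.3 s with the gripper still holding it against both fences. `sign_off` gives no verdict, so these are my own measurements.

**Last checks before handing in:**
- **Dial:** its bar lies within about 0.1° of the plate's x axis; an earlier, noisier view read up to 1.4° off. The limit is 6.9°.
- **Position:** by depth, the foot's back edge is at x -43.6 mm and it spans y 0.8 to 63.1 mm. I expect -44 and 0 to 64, so the centre is within about 0.5 mm of home.
- **Flatness:** the foot's top reads 28.5 mm (28 expected) with a slope of about 0.01 rad, against a 0.05 rad limit.
- **Pressing:** the wrist force is about 18 N towards each fence and 15 N down. The force on each fence itself can't be read. But when I pushed further along x with the y push eased, the force rose and the anvil hardly moved, so I take it as touching the long fence.

**What went wrong on the way:** the first press stopped 2 mm short of the cross fence because of friction. Freeing it tipped the anvil slightly in the pads. I let it settle flat, gripped 4 mm lower and pressed more gently.

I didn't go near the jar, spool or hammer, but took no final picture of them.

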